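Release the ratchet shelf stop and push it back

ROBOT

A 6-joint arm with a two-finger parallel gripper is mounted at the origin on the work surface. World frame = base frame: x ahead of the robot, y to its left, z up, the work surface at z = 0. Lengths are in m, angles in rad, forces in N, time in s.
With the tool pointing down it reaches from about 0.25 to 0.8 m from the base axis. Payload 8.5 kg.
Tool frame: the origin (TCP) lies midway between the tips of the shut fingers; the grasp point (between the pads) lies 19 mm behind it (r.grip_point_offset is the distance from the TCP to the grasp point, in m); z points along the fingers, y is the direction in which the jaws open and shut (so a half turn about z gives the same grasp; the last joint's range is limited). The gripper opens to 85 mm and grips with 20 to 120 N. Pads are 22 mm wide; open, the fingers measure 114 mm over their backs; the gripper's body (76 mm by 85 mm) begins 54 mm behind the grasp point. The pads swing forward as they close: fully open they stand 13 mm farther back than shut.
Start: joints at [-1.345, 0.238, -0.013, 1.319, 0, 1.571], TCP at [0.118, -0.512, 0.231] pointing down, gripper open.
Joint ranges: [-2.66, 2.66], [-1.03, 1.9], [-1.14, 1.46], [-1.82, 2.27], [-1.45, 1.34], [-3.14, 3.14]. Speed limits (rad/s): [2.22, 2.22, 2.79, 3.14, 3.14, 3.14].

INTERFACE

Orientations are given as a 3x3 rotation matrix whose columns are the frame's x, y, z axes.
In Python, from cell import r, optics gives the robot as it stands.
- The arm moves only by the tool jog_arm, never from a script. Its argument "motion" is a list that holds one entry, the list of rows, each a list of 5 numbers: the finger opening in cm, from 0 to 8.54, then the shift along the tool's x, y, z in cm, then the turn about the tool's z in degrees. A call has exactly 10 rows; each row is the pose to reach, as a shift and turn from the pose commanded when the call began, along the tool's axes at that moment; what a row does not reach only later rows make up. A row lasts 1/12 s, in which the tool goes at most 41.7 mm and 7.16 degrees, less where a joint would pass 70% of its speed; a pose out of reach is approached as far as the arm can. A call with a gripper value outside its range is refused whole. The fingers move at their own pace and stop on an object; the grip force is fixed at half the most. Time passes only in rows, so rows that repeat a pose let the fingers close, or fill a call up. It gives the time, the measured TCP pose, the force and the opening at its end, in the units of the state.
- r.state(): the state, without advancing time (a new reading comes with each control period).
- optics.read_camera(name): name is "scene" or "top" or "wrist"; returns (picture, depth): 400x640x3 uint8, blue, green, red; 400x640 float32, m along the optical axis (not along the pixel's ray), 0 where there is no reading.
- optics.camera_model(name): a dict with "fx", "fy", "cx", "cy" (pixels), "world_from_camera" (4x4, takes a point from camera to world coordinates). Camera axes: x right, y down, z forward; pixel columns grow to the right and rows downward; lengths in m; the calibration is good to about 2 mm. A picture is of the moment at which its call begins: read the wrist's pose just before it. camera_model takes no time and is no camera call; for the wrist camera it gives the pose at the moment of the call.
- r.sign_off(): hands the job in, once; it reports no verdict.
The state is a dict: "time_s": time; "joints": joint angles; "joint_velocities": joint speeds; "tau": joint torques, N m; "tool_pos": TCP position; "orientation": TCP orientation; "ft_force": force on the tool from outside, world axes, zero at the start; "wrist_torque": the same for the moment, N m; "width": finger opening in m.
Only numpy, scipy, OpenCV 4.12 (cv2) and the standard library are available. Lean on these libraries where they do the work, as an engineer would, in place of code of your own. Each camera call takes 0.05 s, during which the arm holds its last target. There are 200 camera calls.

TASK

Make room for more tins on the display stand: press the release paddle on top of the sliding stop down, keep it down, and push the stop back along its bar, away from the row of tins, until it is fully home against the end block; then let go of it. Do it all with the fingertips: do not lift, shift or knock over the tins or the bottle.

Things in the scene. Friction and masses are not known exactly. Their poses are not given: they have to be found in the camera images.
- stand: Stand fixed on the counter; white base plate 160 (x) x 460 (y) x 8 mm. Origin: centre of its underside; z up. Its y runs along the bar, from the row of tins (row at x = -18 mm, end plate at y = -225 mm, 93 mm high) to the dark end block (y = 197 to 215 mm, 83 mm high). Steel bar 14 mm wide, level along y at x = 45 mm, 51 to 69 mm above the counter, toothed every 10 mm below.
- stop (a joint): Travel (m) of the grey sliding stop along the bar, to the stand's +y: starts at 0 to 0.05 near the tins, 0.150 = home against the end block. Slides with 2.5 N, but to +y only while the paddle is pressed; else it catches on the next tooth, within 10 mm. It has a 6 mm upright plate beside the tins (90 mm high), a carriage on the bar and, on the end-block side of the paddle, an upright lip.
- release (a joint): Travel (m) of the black release paddle on top of the stop: 0 up, 0.007 fully down (hard stop). Pressed straight down against a spring (3 N at first, 6 N fully down); it springs up when let go, so it must be kept down while the stop is pushed. The ratchet is free beyond 0.005.
- paddle_top (a point): Centre of the paddle's top face, 38 mm (stand x) x 34 mm (stand y), 100 mm above the counter when up; it rides on the stop. On the end-block side the stop's lip rises 20 mm above the paddle; the lip's near face is 19 mm from this point to the stand's +y. A fingertip on the paddle can push against the lip.
- lip_top (a point): Centre of the upper edge of the stop's lip, 120 mm above the counter; the lip is 44 mm wide (stand x) and 9 mm thick (stand y).
- tin0_center (a point): One of three small round tins, 60 mm diameter, 64 mm high (closed lid 1.5 mm more), 0.2 to 0.4 kg, standing loose in a row on the stand's base plate, between the end plate and the sliding stop; this point is its centre, half-way up. A bystander.
- tin1_center (a point): One of three small round tins, 60 mm diameter, 64 mm high (closed lid 1.5 mm more), 0.2 to 0.4 kg, standing loose in a row on the stand's base plate, between the end plate and the sliding stop; this point is its centre, half-way up. A bystander.
- tin2_center (a point): One of three small round tins, 60 mm diameter, 64 mm high (closed lid 1.5 mm more), 0.2 to 0.4 kg, standing loose in a row on the stand's base plate, between the end plate and the sliding stop; this point is its centre, half-way up. A bystander.
- bottle_center (a point): Upright white plastic bottle standing loose on the counter beyond the stand, 56 mm diameter, 130 mm high; this point is half-way up. A bystander.
Mind the look-alikes: they are no part of the job. What is shaped like the part that bears tin2_center but red or yellow is not meant.

How it is judged:
On the way, in this order (a step that is already met when the one before it is completed fails the run):
1. the release paddle is pressed down (more than 5 mm) before the stop has been pushed back (value of joint release above 0.005 m and distance of lip_top from where it was at the start of the episode below 0.025 m), for 0.05 s.
2. the stop has been pushed back against the end block (within 6 mm) (value of joint stop above 0.144 m), for 0.1 s.
At the end, for the whole second after the job is handed in: The stop is home within 6 mm of the end block (joint stop above 0.144) and at rest, the paddle has been let go, and the tins and the bottle stand upright (tilt under 0.15 rad) within 15 mm of where they were (value of joint stop above 0.144 m and value of joint release below 0.0055 m and velocity of joint stop between -0.01 and 0.01 m/s and distance of each of tin0_center, tin1_center, tin2_center, bottle_center from where it was at the start of the episode below 0.015 m and angle between each of tin0_center, tin1_center, tin2_center, bottle_center's own z axis and vertical below 0.15 rad); the robot touches nothing.
It fails at once if a tin or the bottle is moved by more than 30 mm or tipped (distance of any of tin0_center, tin1_center, tin2_center, bottle_center from where it was at the start of the episode above 0.03 m or angle between any of tin0_center, tin1_center, tin2_center, bottle_center's own z axis and vertical above 0.3 rad).
It fails at once if a tin or the bottle is lifted (height (world z) of any of tin0_center, tin1_center, tin2_center above 0.048 m or height (world z) of bottle_center above 0.073 m).
It also fails if it takes over 32 s, if anything falls off the work surface, if the arm or the gripper's body presses on something with over 40 N, if the wrist force passes 120 N, or if a joint passes its speed limit or range.

## Working session

There is one attempt and no reset: what is moved stays moved. The work goes in short steps, Python scripts to look and compute and a tool call to move; the robot and the scene stay as the last step left them, time stands still between calls to the robot, and variables do not carry over. Pictures are saved under pics/ and viewed, about 8 in all and at most 12, crops included, and the job is handed in when it is done.

Besides the shell and the picture viewer there is one more tool, called after "Emit:" as name(argument=value, ...), one argument or row to a line, values as JSON. jog_arm: Moves the arm, as the interface text tells. Its arguments: {"type":"object","properties":{"motion":{"type":"array"}},"required":["motion"]}

```bash
mkdir -p pics; python3 - <<'E'
from cell import r, optics
import cv2,numpy as np
for n in("scene","top"):
    p,d=optics.read_camera(n); cv2.imwrite(f"pics/{n}0.png",p); np.save(f"{n}d.npy",d)
    m=optics.camera_model(n); print(n,m["fx"],m["cx"],m["cy"],np.round(m["world_from_camera"],3).tolist())
s=r.state();print(s["time_s"],s["tool_pos"],np.round(s["orientation"],3).tolist(),s["width"])
E
```

```text
scene 469.41706437722627 319.5283892328104 201.35229630529744 [[-0.344, 0.543, -0.766, 1.102], [0.939, 0.214, -0.27, 0.087], [0.018, -0.812, -0.583, 0.536], [0.0, 0.0, 0.0, 1.0]]
top 364.8009894531294 313.7370632096343 194.25023923380928 [[-0.028, -0.988, 0.15, 0.472], [-1.0, 0.028, -0.001, -0.111], [-0.003, -0.15, -0.989, 0.733], [0.0, 0.0, 0.0, 1.0]]
0.1 [ 0.11746549 -0.51131064  0.23072702] [[0.975, 0.224, -0.0], [0.224, -0.975, 0.001], [0.0, -0.001, -1.0]] 0.08567184035669748
```

View pics/scene0.png

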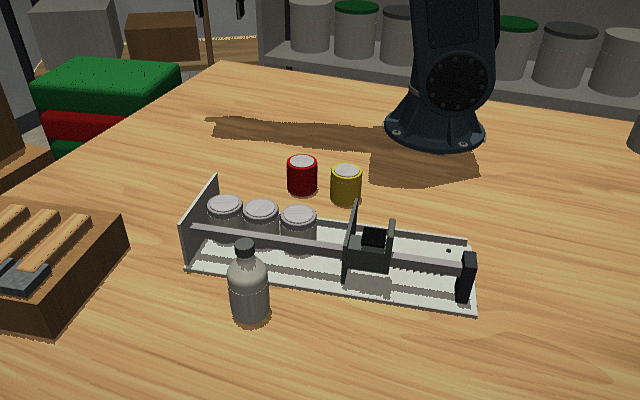

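View pics/top0.png

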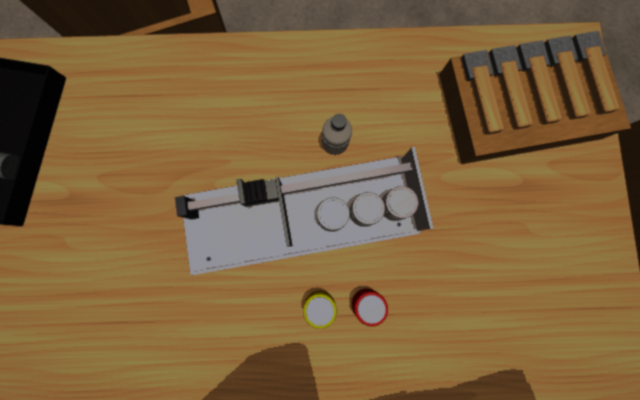

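Top view: the stand runs from its end plate (420,190) to the dark end block (185,206). The black paddle is at about (257,191), with the lip at about (243,192). The white-lidded tins are at (333,213), (368,208) and (402,202). The red and yellow tins are look-alikes off the stand.

```bash
cat > h.py <<'E'
import numpy as np,cv2
def ray(m,u,v,z):
    T=m["world_from_camera"]; d=T[:3,:3]@np.array([(u-m["cx"])/m["fx"],(v-m["cy"])/m["fy"],1])
    return T[:3,3]+d*(z-T[2,3])/d[2]
def cloud(m,d):
    v,u=np.mgrid[:400,:640]; P=np.stack([(u-m["cx"])/m["fx"]*d,(v-m["cy"])/m["fy"]*d,d],-1)
    return P@m["world_from_camera"][:3,:3].T+m["world_from_camera"][:3,3]
E
python3 - <<'E'
from h import *; from cell import r,optics
m=optics.camera_model("top"); p=cv2.imread("pics/top0.png"); d=np.load("topd.npy"); W=cloud(m,d)
hsv=cv2.cvtColor(p,cv2.COLOR_BGR2HSV)
mask=((hsv[...,1]<60)&(hsv[...,2]>120)).astype(np.uint8); mask[:140]=0; mask[285:]=0;mask[:,:170]=0;mask[:,440:]=0
c=np.vstack([x for x in cv2.findContours(mask,0,1)[0] if cv2.contourArea(x)>150])
P=np.array([ray(m,*q[0],.008)[:2] for q in c],np.float32)
b=cv2.minAreaRect(P);print("plate",b,cv2.boxPoints(b).tolist())
for n,(u,v) in dict(paddle=(257,191),lip=(243,192),blk=(185,206),bot=(338,122)).items(): print(n,W[v,u],ray(m,u,v,.1))
# height map row along the bar
for u in range(176,300,4): print(u,np.round(W[191+int((258-u)*.13),u],3),p[191+int((258-u)*.13),u])
q=cv2.resize(p[150:280,165:345],None,fx=4.4,fy=4.4,interpolation=2);cv2.imwrite("pics/c1.png",q)
E
```

```text
plate ((0.5435506701469421, -0.08619579672813416), (0.16001833975315094, 0.4665969908237457), 8.636551856994629) [[0.429415225982666, 0.1324426233768463], [0.49948227405548096, -0.3288635313510895], [0.6576861143112183, -0.3048342168331146], [0.5876190662384033, 0.15647193789482117]]
paddle [ 0.57620136 -0.01283276  0.10140389] [ 0.57643395 -0.01261353  0.1       ]
lip [0.57257612 0.00868639 0.1169409 ] [0.57535393 0.01199086 0.1       ]
blk [0.55588828 0.12000349 0.08121651] [0.55345849 0.11333051 0.1       ]
bot [ 0.68814211 -0.15741923  0.12931289] [ 0.69866247 -0.1596553   0.1       ]
176 [0.565 0.136 0.084] [47 50 56]
180 [0.565 0.129 0.082] [46 46 46]
184 [0.566 0.121 0.084] [36 35 36]
188 [0.569 0.121 0.064] [20 20 21]
192 [0.579 0.132 0.009] [54 58 65]
196 [0.579 0.124 0.008] [143 137 139]
200 [0.58  0.116 0.01 ] [148 144 145]
204 [0.581 0.109 0.007] [145 142 145]
208 [0.582 0.1   0.009] [148 143 146]
212 [0.584 0.092 0.009] [150 145 146]
216 [0.583 0.083 0.011] [145 142 145]
220 [0.585 0.076 0.01 ] [148 144 145]
224 [0.586 0.068 0.007] [142 142 145]
228 [0.587 0.06  0.008] [146 143 145]
232 [0.577 0.038 0.07 ] [141 141 146]
236 [0.589 0.044 0.007] [143 142 145]
240 [0.571 0.014 0.118] [80 86 89]
244 [0.574 0.009 0.107] [21 23 24]
248 [0.575 0.003 0.1  ] [19 19 21]
252 [ 0.577 -0.004  0.101] [22 22 24]
256 [ 0.576 -0.011  0.101] [13 14 16]
260 [ 0.576 -0.018  0.1  ] [22 22 24]
264 [ 0.576 -0.025  0.101] [21 22 24]
268 [ 0.581 -0.03   0.083] [85 91 94]
272 [ 0.58  -0.037  0.084] [86 92 96]
276 [ 0.582 -0.044  0.083] [77 84 87]
280 [ 0.582 -0.052  0.084] [69 73 78]
284 [ 0.586 -0.058  0.069] [131 133 146]
288 [ 0.586 -0.065  0.068] [131 134 146]
292 [ 0.587 -0.072  0.07 ] [132 135 146]
296 [ 0.587 -0.08   0.068] [133 136 145]
```

View pics/c1.png

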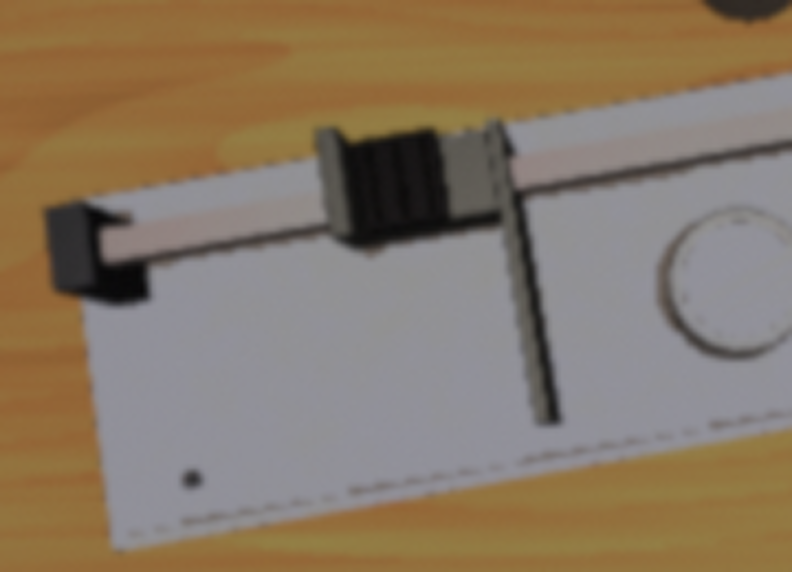

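The crop confirms it. The black ribbed paddle is centred near crop (400,182), which is world (0.577,-0.011,0.100). The grey lip is on its left, toward the end block. Stand yaw is about 8.6°, and stand +y is (-0.15,0.99). I'll move above it with the fingers shut.

Emit:
jog_arm(
  motion=[
    [[0, 2, -1.4, 0, 0.4], [0, 5, -3.5, 0, 0.9], [0, 9, -6.3, 0, 1.3], [0, 13, -9, 0, 1.7], [0, 17, -11.7, 0, 2.1], [0, 21, -14.5, 0, 2.6], [0, 25, -17.2, 0, 3], [0, 28, -19.3, 0, 3.5], [0, 30, -20.6, 0, 4], [0, 31, -21.3, 0, 4.3]],
  ],
)

```text
time_s: 0.93
tool_pos: [0.3738, -0.2318, 0.2312]
orientation: [[0.988, 0.152, 0.0], [0.152, -0.988, 0.001], [0.0, -0.001, -1.0]]
ft_force: [0.6, -0.6, -0.8]
width: -0.0001
```

```bash
python3 - <<'E'
from cell import r
import numpy as np
s=r.state();R=np.array(s["orientation"]);print(s["time_s"],s["tool_pos"],R.round(3).tolist(),R.T@(np.array([.577,-.011,.15])-s["tool_pos"]),s["width"],s["ft_force"])
E
```

```text
0.9333 [ 0.37375711 -0.23178838  0.23119708] [[0.988, 0.152, 0.0], [0.152, -0.988, 0.001], [0.0, -0.001, -1.0]] [ 0.23430827 -0.187389    0.0814441 ] -6.917333219072277e-05 [ 0.63774505 -0.61436767 -0.82282711]
```

Emit:
jog_arm(
  motion=[
    [[0, 2.5, -2, 0, 0], [0, 6, -4.8, 0, 0], [0, 10, -8, 0, 0], [0, 14, -11.2, 0, 0], [0, 18, -14.4, 0, 0], [0, 21, -16.8, 1, 0], [0, 22.5, -18, 3, 0], [0, 23.2, -18.5, 5, 0], [0, 23.2, -18.5, 6.5, 0], [0, 23.2, -18.5, 7, 0]],
  ],
)

```text
time_s: 1.77
tool_pos: [0.5726, -0.0156, 0.1579]
orientation: [[0.988, 0.152, -0.005], [0.152, -0.988, 0.0], [-0.005, -0.001, -1.0]]
ft_force: [-0.5, -1.6, 0.0]
width: -0.0001
```

```bash
python3 - <<'E'
from cell import r,optics
from h import *
s=r.state();R=np.array(s["orientation"]);print(s["time_s"],s["tool_pos"],R.T@(np.array([.577,-.011,.1])-s["tool_pos"]),s["ft_force"])
p,d=optics.read_camera("scene"); q=cv2.resize(p[120:320,220:500],None,fx=2.8,fy=2.8,interpolation=2);cv2.imwrite("pics/c2.png",q)
p,d=optics.read_camera("wrist"); cv2.imwrite("pics/w2.png",p)
m=optics.camera_model("wrist");T=np.linalg.inv(m["world_from_camera"])
for n,P in dict(tcp=s["tool_pos"],pad=[.577,-.011,.1]).items():
    c=T@np.append(P,1);print(n,c[0]/c[2]*m["fx"]+m["cx"],c[1]/c[2]*m["fy"]+m["cy"])
E
```

```text
1.7667 [ 0.57256878 -0.01556068  0.15791104] [ 0.00536395 -0.00377352  0.05788879] [-0.53126041 -1.5863544   0.00188659]
tcp 321.10029341277965 251.90305119605844
pad 316.50399899412207 210.008339237914
```

View pics/c2.png

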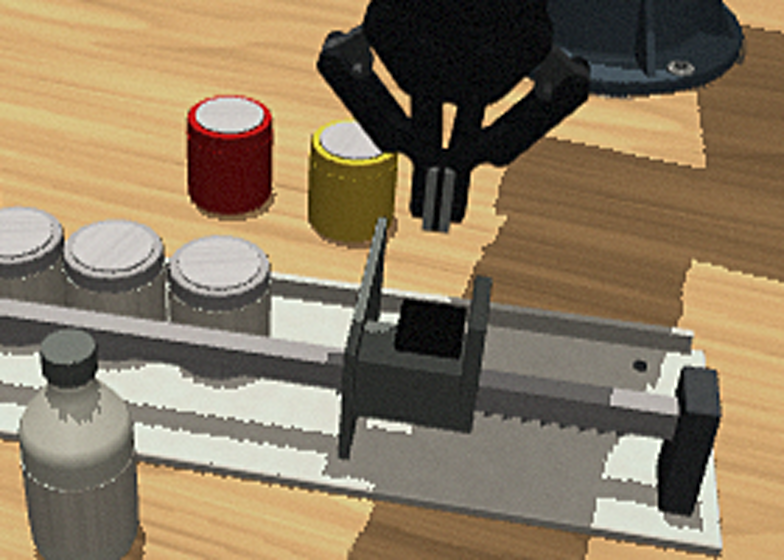

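View pics/w2.png

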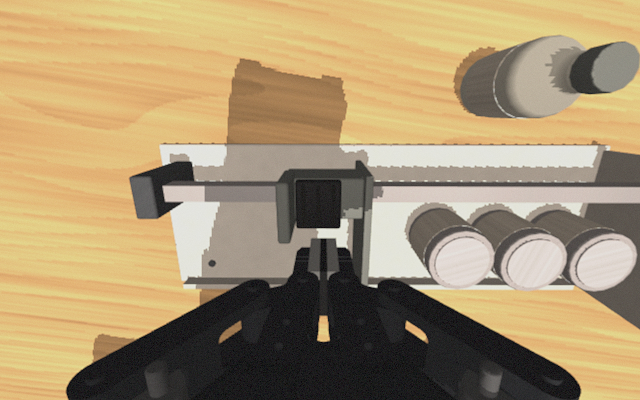

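The fingertips are over the inner edge of the paddle. In the wrist view the paddle spans about (296–341, 180–228), so I need about 6 mm more along tool x and -2.5 mm in y. I'll descend to just above it.

Emit:
jog_arm(
  motion=[
    [[0, 0.6, -0.2, 0.3, 0], [0, 0.7, -0.2, 1, 0], [0, 0.7, -0.2, 2, 0], [0, 0.7, -0.2, 3, 0], [0, 0.7, -0.2, 4, 0], [0, 0.7, -0.2, 4.7, 0], [0, 0.7, -0.2, 5, 0], [0, 0.7, -0.2, 5.2, 0], [0, 0.7, -0.2, 5.2, 0], [0, 0.7, -0.2, 5.2, 0]],
  ],
)

```text
time_s: 2.7
tool_pos: [0.5804, -0.0138, 0.1095]
orientation: [[0.989, 0.15, 0.0], [0.15, -0.989, 0.0], [0.0, -0.0, -1.0]]
ft_force: [-0.2, -0.3, 0.8]
width: -0.0
```

```bash
python3 - <<'E'
from cell import r,optics
from h import *
s=r.state();print(s["time_s"],s["tool_pos"],s["ft_force"])
p,d=optics.read_camera("scene"); q=cv2.resize(p[170:320,300:500],None,fx=4,fy=4,interpolation=2);cv2.imwrite("pics/c3.png",q)
E
```

```text
2.7 [ 0.58035284 -0.01383917  0.10953611] [-0.17264687 -0.29264752  0.82873049]
```

View pics/c3.png

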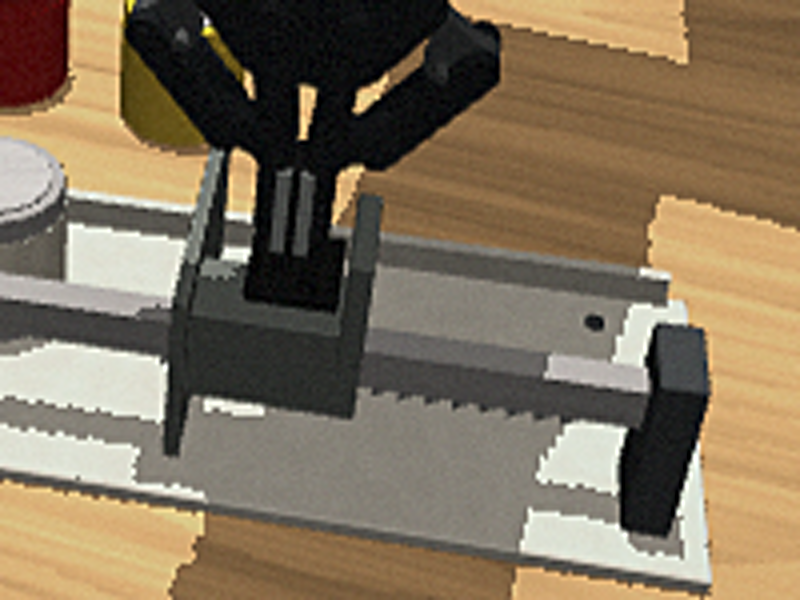

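The tips are centred over the paddle and clear of the lip, and the knuckles are about 40 mm above the tips, so they clear the lip too. Next I press down.

Emit:
jog_arm(
  motion=[
    [[0, 0, 0, 0.3, 0], [0, 0, 0, 0.6, 0], [0, 0, 0, 0.9, 0], [0, 0, 0, 1.1, 0], [0, 0, 0, 1.3, 0], [0, 0, 0, 1.5, 0], [0, 0, 0, 1.6, 0], [0, 0, 0, 1.65, 0], [0, 0, 0, 1.65, 0], [0, 0, 0, 1.65, 0]],
  ],
)

```text
time_s: 3.58
tool_pos: [0.5803, -0.0139, 0.0931]
orientation: [[0.989, 0.15, 0.0], [0.15, -0.989, 0.0], [0.0, -0.0, -1.0]]
ft_force: [-0.8, -0.1, 5.6]
width: 0.0001
```

At 5.6 N it is nearly fully down. I'll press a touch more and push along stand +y (tool -y).

Emit:
jog_arm(
  motion=[
    [[0, 0, 0, 0.1, 0], [0, 0, -0.2, 0.1, 0], [0, 0, -0.5, 0.1, 0], [0, 0, -1, 0.1, 0], [0, 0, -1.7, 0.1, 0], [0, 0, -2.4, 0.1, 0], [0, 0, -3.1, 0.1, 0], [0, 0, -3.8, 0.1, 0], [0, 0, -4.3, 0.1, 0], [0, 0, -4.5, 0.1, 0]],
  ],
)

```text
time_s: 4.42
tool_pos: [0.5737, 0.0307, 0.093]
orientation: [[0.989, 0.15, 0.002], [0.15, -0.989, -0.001], [0.001, 0.001, -1.0]]
ft_force: [-3.0, -3.2, 12.3]
width: 0.0001
```

```bash
python3 - <<'E'
from cell import r,optics
from h import *
s=r.state();print(s["time_s"],s["tool_pos"],s["ft_force"])
p,d=optics.read_camera("scene"); q=cv2.resize(p[170:320,300:500],None,fx=4,fy=4,interpolation=2);cv2.imwrite("pics/c4.png",q)
E
```

```text
4.4167 [0.57371348 0.03072261 0.09296253] [-2.95249248 -3.20979061 12.30952809]
```

View pics/c4.png

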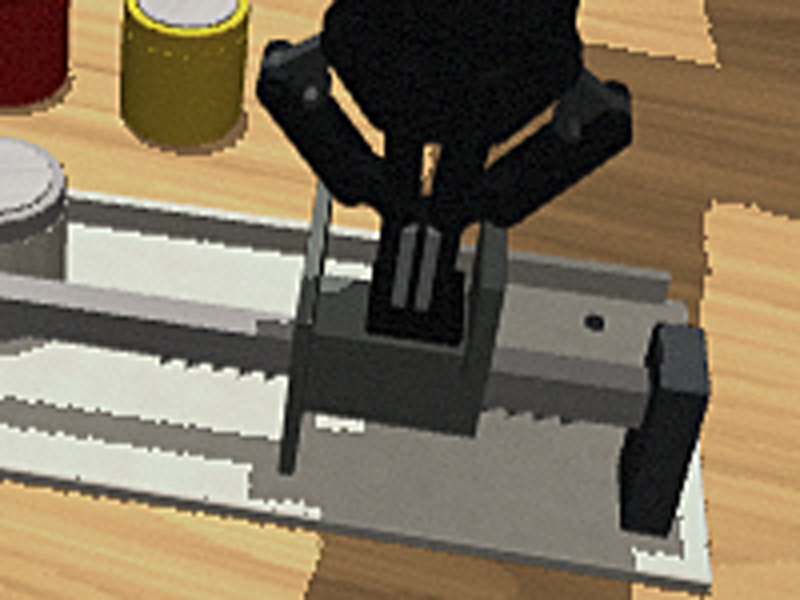

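The stop moves freely with the paddle bottomed; its face is now at about (500,370) and the block at (645,390). I keep pushing.

Emit:
jog_arm(
  motion=[
    [[0, 0, -0.4, 0, 0], [0, 0, -1, 0, 0], [0, 0, -1.7, 0, 0], [0, 0, -2.4, 0, 0], [0, 0, -3.1, 0, 0], [0, 0, -3.8, 0, 0], [0, 0, -4.4, 0, 0], [0, 0, -4.8, 0, 0], [0, 0, -5.1, 0, 0], [0, 0, -5.3, 0, 0]],
  ],
)

```text
time_s: 5.3
tool_pos: [0.5658, 0.0829, 0.0929]
orientation: [[0.989, 0.15, 0.002], [0.15, -0.989, -0.001], [0.001, 0.001, -1.0]]
ft_force: [-2.1, -2.8, 12.9]
width: 0.0001
```

Emit:
jog_arm(
  motion=[
    [[0, 0, -0.1, 0, 0], [0, 0, -0.2, 0, 0], [0, 0, -0.3, 0, 0], [0, 0, -0.4, 0, 0], [0, 0, -0.45, 0, 0], [0, 0, -0.5, 0, 0], [0, 0, -0.55, 0, 0], [0, 0, -0.6, 0, 0], [0, 0, -0.6, 0, 0], [0, 0, -0.6, 0, 0]],
  ],
)

```text
time_s: 6.13
tool_pos: [0.5653, 0.0863, 0.0929]
orientation: [[0.988, 0.152, 0.002], [0.152, -0.988, -0.0], [0.001, 0.001, -1.0]]
ft_force: [-2.7, -5.4, 13.1]
width: -0.0002
```

```bash
python3 - <<'E'
from cell import r,optics
from h import *
s=r.state();print(s["time_s"],s["tool_pos"],s["ft_force"])
p,d=optics.read_camera("scene"); q=cv2.resize(p[170:320,300:500],None,fx=4,fy=4,interpolation=2);cv2.imwrite("pics/c5.png",q)
E
```

```text
6.1333 [0.56531305 0.08631888 0.09292422] [-2.72374431 -5.40368594 13.08145504]
```

View pics/c5.png

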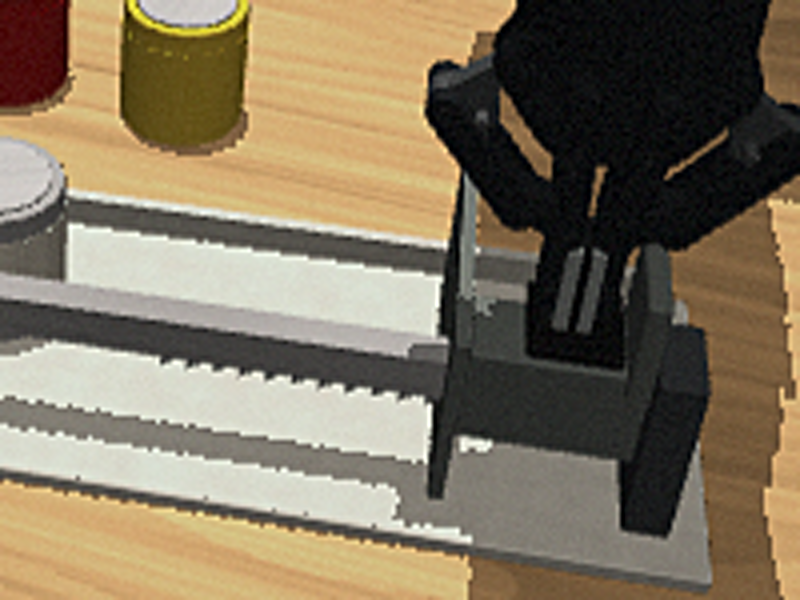

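The stop appears to touch the block, and the push force rose. I'll push a little more to confirm.

Emit:
jog_arm(
  motion=[
    [[0, 0, -0.1, 0, 0], [0, 0, -0.2, 0, 0], [0, 0, -0.3, 0, 0], [0, 0, -0.4, 0, 0], [0, 0, -0.5, 0, 0], [0, 0, -0.6, 0, 0], [0, 0, -0.6, 0, 0], [0, 0, -0.6, 0, 0], [0, 0, -0.6, 0, 0], [0, 0, -0.6, 0, 0]],
  ],
)

```text
time_s: 7.02
tool_pos: [0.5654, 0.0893, 0.0929]
orientation: [[0.988, 0.156, 0.002], [0.156, -0.988, 0.001], [0.002, -0.001, -1.0]]
ft_force: [0.2, -7.3, 11.3]
width: 0.0
```

Emit:
jog_arm(
  motion=[
    [[0, 0, -0.1, 0, 0], [0, 0, -0.2, 0, 0], [0, 0, -0.3, 0, 0], [0, 0, -0.4, 0, 0], [0, 0, -0.5, 0, 0], [0, 0, -0.5, 0, 0], [0, 0, -0.5, 0, 0], [0, 0, -0.5, 0, 0], [0, 0, -0.5, 0, 0], [0, 0, -0.5, 0, 0]],
  ],
)

```text
time_s: 7.85
tool_pos: [0.5651, 0.092, 0.093]
orientation: [[0.987, 0.16, 0.002], [0.16, -0.987, 0.003], [0.003, -0.003, -1.0]]
ft_force: [-0.3, -5.4, 10.5]
width: -0.0003
```

```bash
python3 - <<'E'
from cell import r,optics
from h import *
s=r.state();print(s["time_s"],s["tool_pos"],s["ft_force"])
p,d=optics.read_camera("scene"); a=p[190:310,390:500]
b=cv2.imread("pics/c5.png")
t,_=optics.read_camera("top")
q=np.hstack([cv2.resize(a,(440,480),interpolation=2),cv2.resize(t[165:245,165:225],(360,480),interpolation=2)]);cv2.imwrite("pics/c6.png",q)
E
```

```text
7.85 [0.56513139 0.09199561 0.09296798] [-0.34825118 -5.40348869 10.4674796 ]
```

View pics/c6.png

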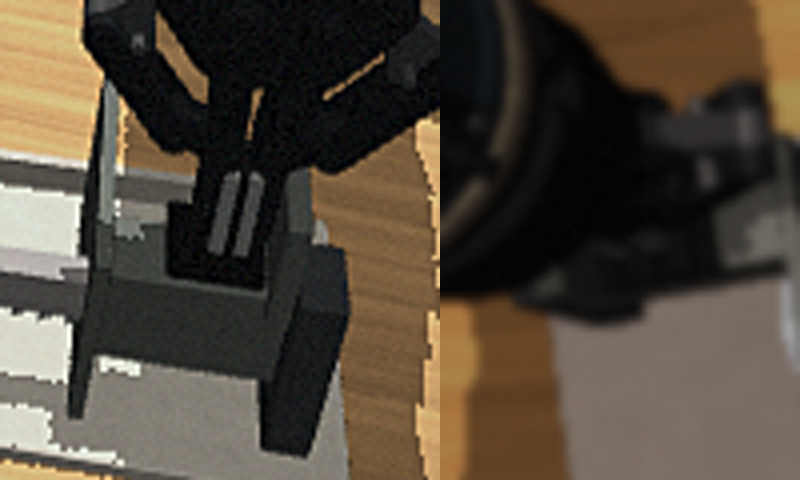

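The stop's plate foot has not moved between the last two views: about (409,294) full-frame in both. I was pushing 5–7 N, so it is home and the tip is only sliding on the paddle. I'll lift straight up, since dragging back could pull the stop with it.

Emit:
jog_arm(
  motion=[
    [[0, 0, 0, -0.3, 0], [0, 0, 0, -0.6, 0], [0, 0, 0, -1, 0], [0, 0, 0, -2, 0], [0, 0, 0, -4, 0], [0, 0, 0, -6, 0], [0, 0, 0, -8, 0], [0, 0, 0, -10, 0], [0, 0, 0, -11, 0], [0, 0, 0, -11, 0]],
  ],
)

```text
time_s: 8.78
tool_pos: [0.5649, 0.0929, 0.2042]
orientation: [[0.987, 0.161, 0.002], [0.161, -0.987, 0.006], [0.003, -0.006, -1.0]]
ft_force: [0.4, -0.5, 0.3]
width: -0.0
```

Emit:
jog_arm(
  motion=[
    [[0, -2, 0, 0, 0], [0, -5, 0, 0, 0], [0, -8, 0, 0, 0], [0, -11, 0, 0, 0], [0, -14, 0, 0, 0], [0, -17, 0, 0, 0], [0, -19, 0, 0, 0], [0, -20, 0, 0, 0], [0, -20, 0, 0, 0], [0, -20, 0, 0, 0]],
  ],
)

```text
time_s: 9.62
tool_pos: [0.3672, 0.0605, 0.2018]
orientation: [[0.987, 0.161, -0.0], [0.161, -0.987, 0.006], [0.001, -0.006, -1.0]]
ft_force: [-0.1, 0.4, -0.3]
width: -0.0
```

```bash
python3 - <<'E'
from cell import r,optics
from h import *
s=r.state();print(s["time_s"],s["tool_pos"],s["ft_force"])
t,d=optics.read_camera("top"); m=optics.camera_model("top");W=cloud(m,d)
O=np.array([.5436,-.0862]);A=np.array([[.989,.15],[-.15,.989]])
L=(W[...,:2]-O)@A.T
for y in np.arange(.13,.225,.005):
    k=(abs(L[...,1]-y)<.0025)&(abs(L[...,0]-.045)<.012); print(round(y,3),np.median(W[...,2][k]).round(3) if k.any() else None)
p,_=optics.read_camera("scene");b=cv2.imread("pics/scene0.png");print(cv2.absdiff(p,b)[180:330,180:315].max(2).__gt__(60).sum())
q=np.vstack([cv2.resize(p[160:330,170:490],(560,298)),cv2.resize(t[140:280,165:435],(560,290))]);cv2.imwrite("pics/c7.png",q)
E
```

```text
9.6167 [0.36724366 0.06048376 0.20175752] [-0.14133992  0.40875057 -0.25109388]
0.13 0.075
0.135 0.09
0.14 0.085
0.145 0.085
0.15 0.084
0.155 0.086
0.16 0.101
0.165 0.101
0.17 0.101
0.175 0.101
0.18 0.101
0.185 0.101
0.19 0.11
0.195 0.121
0.2 0.121
0.205 None
0.21 0.085
0.215 0.083
0.22 0.082
0
```

View pics/c7.png

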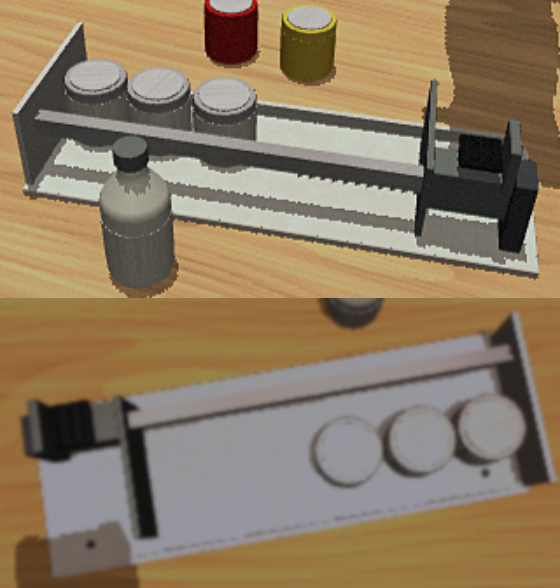

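The stop is against the block, the paddle is back up (0.101 m), and the tins and bottle are unmoved. I'm handing in.

```bash
python3 -c "
from cell import r
print(r.sign_off())"
```

```text
the job is handed in; nothing more can be done
None
```

I pressed the paddle down with shut fingertips, kept it down while pushing the stop about 0.10 m to the end block, then lifted straight off and moved clear. I handed the job in at about 10 s of the 32 s allowed.

- **Stop:** the depth profile shows the lip reaching the end block. Between two camera views the stop did not move while I pushed with 5–7 N. My fitted stand frame reads about 5 mm long along the bar, so I judged "home" from the lip and block next to each other. The joint value itself was not available to read.
- **Paddle:** it is back up, at 0.101 m, and the force at the wrist is near zero.
- **Tins and bottle:** in the scene camera, that area shows no changed pixels compared with the start.
- **One oddity:** the fingertip slid several mm along the paddle, and the tool twisted slightly at the end of the push. I saw no effect on the result.

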